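# Click the tube-cutting length stop round to rod three

## Robot

A 7-joint arm with a two-finger parallel gripper is mounted at the origin on the work surface. World frame = base frame: x ahead of the robot, y to its left, z up, the work surface at z = 0. Lengths are in m, angles in rad, forces in N, time in s.
With the tool pointing down it reaches from about 0.425 to 1.025 m from the base axis. Payload 9.4 kg.
Tool frame: the origin (TCP) lies midway between the tips of the shut fingers; the grasp point (between the pads) lies 19 mm behind it; x points along the fingers, y is the direction in which the jaws open and shut, and the axes are right-handed (so a half turn about x gives the same grasp; the last joint's range is limited). The gripper opens to 85 mm and grips with 20 to 120 N. Pads are 22 mm wide; open, the fingers measure 114 mm over their backs; the gripper's body (76 mm by 85 mm) begins 54 mm behind the grasp point. The pads swing forward as they close: fully open they stand 13 mm farther back than shut.
Start: joints at [-1.42, 0.599, -0.003, 1.599, 0.002, 0.943, -0.08], TCP at [0.164, 0.706, 0.231] pointing down, gripper open.
Joint ranges: [-2.57, 2.57], [-0.35, 1.97], [-1.29, 1.29], [0.11, 2.56], [-1.05, 4.19], [0.11, 1.86], [-2.63, 2.63]. Speed limits (rad/s): [2.22, 2.22, 3.01, 3.01, 3.14, 3.14, 3.14].

## Interface

Orientations are given as a unit quaternion [w, x, y, z].
In Python, from cell import read_state, capture, hand_in, search_frame gives the robot as it stands.
- The arm moves only by the tool arm_command, never from a script. Its argument "increments" is a list of rows, each a list of 2 entries, a list of its own where there are three numbers: the shift along the tool's x, y, z in m, then the turn about the tool's x in rad. In form: [[[dx, dy, dz], spin], ...]. A call has 1 to 12 rows; each row is the pose to reach, as a shift and turn from the pose commanded when the call began, along the tool's axes at that moment; what a row does not reach only later rows make up. A row lasts 1/8 s, in which the tool goes at most 62.5 mm and 10.7 degrees, less where a joint would pass 70% of its speed; a pose out of reach is approached as far as the arm can. A call with a gripper value outside its range is refused whole. "hand" is the closure in counts, from 0 (fully open) to 255 (shut), set as the call begins (left out, the last holds). The fingers move at their own pace and stop on an object; "newtons" is the grip in N (left out, the last holds). Time passes only in rows, so rows that repeat a pose let the fingers close. It gives the time, the measured TCP pose, the force and the opening at its end, in the units of the state.
- read_state(): the state, without advancing time (a new reading comes with each control period).
- capture(name): name is "scene" or "top"; returns a dict with "frame" (384x512x3 uint8, blue, green, red), "camera_matrix" (3x3 intrinsics, pixels), "R" (3x3) and "t" (3): a world point X has camera coordinates R X + t. Camera axes: x right, y down, z forward; pixel columns grow to the right and rows downward; lengths in m; the calibration is good to about 2 mm. A picture is of the moment at which its call begins. There is no depth.
- hand_in(): hands the job in, once; it reports no verdict.
Trained networks look in the newest picture that a camera, given by its name, has taken for a name from the list of things; names that differ only in an ending like _2 or _b are one class to them, and where a whole thing is asked for, a point or a joint stands for the part that bears it (a point fixed in the world has none). Each returns a list of dicts, best first, with "conf" (0 to 1); they miss things now and then, are a little off and sometimes report something else, mostly with a low value. They report only what shows in the picture. A call takes as long as a camera call.
- search_frame(camera, name): "bbox" ([centre column, centre row, width, height] in pixels, round what is visible of it).
The state is a dict: "time": time; "joint_positions": joint angles; "qvel": joint speeds; "joint_efforts": joint torques, N m; "position": TCP position; "ee_rot": TCP orientation; "ft_force": force on the tool from outside, world axes, zero at the start; "ft_torque": the same for the moment, N m; "grip_width": finger opening in m.
Only numpy, scipy, OpenCV 4.12 (cv2) and the standard library are available. Lean on these libraries where they do the work, as an engineer would, in place of code of your own. Each camera call takes 0.05 s, during which the arm holds its last target. There are 200 camera calls.

## Task

Set the length stop for the next lamp stem: its turret carries six stop rods that get shorter one after the other clockwise (seen from above), the longest being rod one. Turn the turret by its upright black knob until rod three, the third longest, has clicked in pointing straight at the end of the tube lying in the trough, then let go of the knob. Leave the tube where it lies.

Things in the scene. Friction and masses are not known exactly. Their poses are not given: they have to be found in the camera images.
- stop_unit: Fixed length stop; grey base plate 520 x 100 x 8 mm. Origin on the table top under the turret's upright axis; x axis along the middle of the tube trough (where the set rod must point), z up. Turret: aluminium disc, 110 mm across, top 48 mm above the table, turning endlessly both ways with a click every 60 degrees; a rod faces the trough at each. Trough 38 mm wide, 36 high, from x = 150 to 415 mm.
- knob (a point): Free-spinning grip of the turret's crank knob, an upright black cylinder 16 mm thick, 54 to 102 mm above the table; this point is on its axis at 82 mm, 40 mm from the turret axis, midway between longest and shortest rod. It goes round with the turret; nothing else there is higher than 53 mm. Passing a click takes about 5 N here; let go within 20 degrees of a click, the turret springs into it.
- rod3_tip (a point): Middle of the end of rod three, 106 mm from the turret axis, 38 mm above the table, going round with the turret; seen from above 150 degrees clockwise of the knob. Six level steel rods, 12 mm thick, 60 degrees apart, tips 130, 118, 106, 94, 82, 70 mm from the axis in that order clockwise. The start is at any of the other five clicks.
- tube: Loose steel tube lying in the trough, 25 mm in diameter, 220 mm long; origin at the middle of its underside, 25 mm above the table, x axis along it. Its near end is 150 to 180 mm from the turret axis. To be left where it lies.

How it is judged:
On the way:
1. the gripper is at the knob, to take or push it (distance between the grasp point and knob below 0.05 m), for 0.1 s.
At the end, for the whole second after the job is handed in: Rod three points along the trough at the tube, its tip within 18 mm (10 degrees) of the trough's middle line and resting there (y of rod3_tip in the frame of stop_unit between -0.018 and 0.018 m and x of rod3_tip in the frame of stop_unit above 0.09 m); the robot touches nothing.
It fails at once if the tube in the trough is shifted by more than 20 mm (distance of tube from where it was at the start of the episode above 0.02 m).
It also fails if it takes over 35 s, if anything falls off the work surface, if the arm or the gripper's body presses on something with over 40 N, if the wrist force passes 120 N, or if a joint passes its speed limit or range.

## Working session

There is one attempt and no reset: what is moved stays moved. The work goes in short steps, Python scripts to look and compute and a tool call to move; the robot and the scene stay as the last step left them, time stands still between calls to the robot, and variables do not carry over. Pictures are saved under pics/ and viewed, about 8 in all and at most 12, crops included, and the job is handed in when it is done.

Besides the shell and the picture viewer there is one more tool, called after "Emit:" as name(argument=value, ...), one argument or row to a line, values as JSON. arm_command: Moves the arm, as the interface text tells. Its arguments: {"type":"object","properties":{"increments":{"type":"array"},"hand":{"type":"number"},"newtons":{"type":"number"}},"required":["increments"]}

```bash
mkdir -p pics; ls; python3 - <<'E'
from cell import *
import cv2,numpy as np,pickle
s=read_state();print({k:np.round(v,3).tolist() for k,v in s.items()})
d={}
for c in("scene","top"):
    d[c]=capture(c);cv2.imwrite(f"pics/{c}0.png",d[c]["frame"])
    for n in("stop_unit","knob","rod3_tip","tube"):
        print(c,n,[(np.round(r["bbox"],1).tolist(),round(r["conf"],2)) for r in search_frame(c,n)[:3]])
    print(np.round(d[c]["camera_matrix"],1).tolist(),np.round(d[c]["R"],3).tolist(),np.round(d[c]["t"],3).tolist())
pickle.dump(d,open("d0.pkl","wb"))
a=np.vstack([d["scene"]["frame"]]) 
E
```

```text
pics
{'time': 0.0, 'joint_positions': [-1.42, 0.6, -0.003, 1.6, 0.002, 0.943, -0.08], 'qvel': [-0.002, 0.001, 0.0, 0.001, 0.001, -0.0, 0.0], 'joint_efforts': [-0.001, -77.645, 1.564, -25.801, 0.012, 0.009, -0.0], 'position': [0.164, 0.706, 0.23], 'ee_rot': [0.703, 0.08, 0.703, -0.081], 'ft_force': [-0.479, 0.054, -0.979], 'ft_torque': [-0.013, -0.008, 0.011], 'grip_width': 0.085}
scene stop_unit [([214.6, 218.8, 222.1, 130.9], 0.9)]
scene knob [([275.8, 188.5, 70.0, 71.6], 0.78)]
scene rod3_tip [([273.4, 188.3, 76.0, 70.4], 0.92)]
scene tube [([174.3, 226.3, 101.0, 47.6], 0.79)]
[[376.0, 0.0, 251.3], [0.0, 376.0, 191.9], [0.0, 0.0, 1.0]] [[0.367, 0.93, -0.005], [0.66, -0.265, -0.703], [-0.656, 0.255, -0.711]] [-0.214, -0.31, 1.233]
top stop_unit [([261.3, 225.3, 270.4, 109.8], 0.67)]
top knob [([188.8, 225.7, 107.6, 114.4], 0.81)]
top rod3_tip [([188.7, 224.4, 104.4, 113.5], 0.57)]
top tube [([319.8, 208.6, 114.7, 37.1], 0.75)]
[[447.5, 0.0, 249.8], [0.0, 447.5, 190.5], [0.0, 0.0, 1.0]] [[-0.016, -0.999, 0.046], [-0.988, 0.009, -0.157], [0.156, -0.048, -0.987]] [-0.022, 0.586, 0.801]
```

View pics/top0.png

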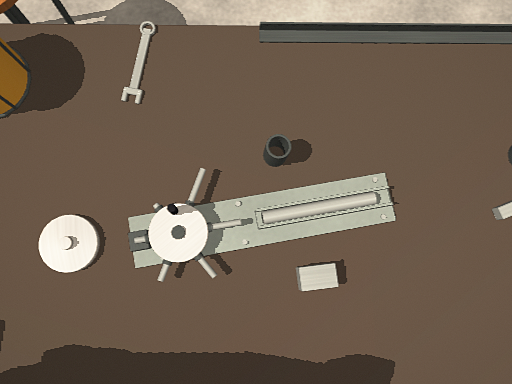

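View pics/scene0.png

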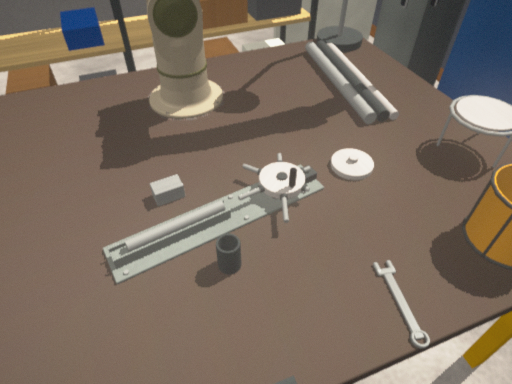

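Top view: disc centre is about (178,232). The longest rod points to (203,170), rod 2 points along the trough at (250,222), and rod 3 is lower right at (214,275). The black knob is at (172,210). The turret therefore needs one click (60°) counter-clockwise.

```bash
cat > h.py <<'E'
import numpy as np,cv2,pickle
from scipy.spatial.transform import Rotation as Ro
def ray(c,uv,z):
    d=np.linalg.solve(c["camera_matrix"],[uv[0],uv[1],1]);d=c["R"].T@d;o=-c["R"].T@c["t"]
    return o+d*(z-o[2])/d[2]
def proj(c,X):
    p=c["camera_matrix"]@(c["R"]@np.asarray(X)+c["t"]);return p[:2]/p[2]
def toTool(s,v):
    w,x,y,z=s["ee_rot"];return Ro.from_quat([x,y,z,w]).as_matrix().T@v
E
python3 - <<'E'
from h import *
from cell import read_state
d=pickle.load(open("d0.pkl","rb"));c=d["top"];f=c["frame"]
P=[ray(c,p,.008) for p in((128,217),(388,173),(395,219),(135,267))]
print(np.round(P,3).tolist(),np.linalg.norm(P[1]-P[0]),np.linalg.norm(P[2]-P[1]))
ax=(P[1]+P[2]-P[0]-P[3]);ax/=np.linalg.norm(ax)
g=f.min(2);m=(g>205).astype(np.uint8);m[:190]=0;m[280:]=0;m[:,:140]=0;m[:,225:]=0
m=cv2.morphologyEx(m,cv2.MORPH_OPEN,np.ones((9,9)))
cs=max(cv2.findContours(m,0,1)[0],key=cv2.contourArea);e=cv2.fitEllipse(cv2.convexHull(cs));print(e)
C=ray(c,e[0],.048);mid=(P[0]+P[1]+P[2]+P[3])/4
print("C",C,"ax",ax,"yaw",np.degrees(np.arctan2(ax[1],ax[0])),"offline",np.cross(ax[:2],(C-mid)[:2]))
yv=np.array([-ax[1],ax[0],0])
def K(a,z=.082,r=.04):a=np.radians(a);q=C+r*(np.cos(a)*ax+np.sin(a)*yv);q[2]=z;return q
s=read_state()
for n in d:print(n,"knob top/bot px",proj(d[n],K(90,.102)),proj(d[n],K(90,.054)),"C",proj(d[n],C))
for a in(90,105,120,135,150,155):
    q=K(a,.063);print(a,q.round(4),toTool(s,q-s["position"]).round(4))
v=[cv2.resize(f[150:300,110:260],(600,600),interpolation=2)]
o=v[0]
for X,col in((K(90,.102),(0,0,255)),(K(90,.054),(0,255,0)),(C,(255,0,0)),(K(0,.038,.118),(255,0,255)),(K(-60,.038,.106),(255,255,0)),(K(60,.038,.13),(0,255,255))):
    u=(proj(c,X)-[110,150])*4;cv2.circle(o,tuple(int(t) for t in u),5,col,1)
cv2.imwrite("pics/ov.png",o)
E
```

```text
[[0.541, 0.206, 0.008], [0.625, -0.312, 0.008], [0.531, -0.32, 0.008], [0.445, 0.191, 0.008]] 0.5247361430377976 0.0937988007121374
((177.36935424804688, 233.21446228027344), (56.121185302734375, 59.39522171020508), 74.7356185913086)
C [0.50616543 0.10637252 0.048     ] ax [ 0.16215755 -0.98676488  0.        ] yaw -80.66784947305617 offline -0.0023718298131034966
scene knob top/bot px [292.28002445 168.62789148] [290.78015391 184.21602234] C [280.90231152 176.00363582]
top knob top/bot px [170.30274246 208.64944568] [173.66440179 211.67401358] C [177.36935425 233.21446228]
90 [0.5456 0.1129 0.063 ] [ 0.1683 -0.4918  0.506 ]
105 [0.5426 0.1229 0.063 ] [ 0.1683 -0.4828  0.5008]
120 [0.5371 0.1317 0.063 ] [ 0.1683 -0.4754  0.4934]
135 [0.5295 0.1389 0.063 ] [ 0.1683 -0.4701  0.4844]
150 [0.5203 0.1438 0.063 ] [ 0.1683 -0.4674  0.4743]
155 [0.517  0.1449 0.063 ] [ 0.1683 -0.4671  0.4708]<stdin>:11: DeprecationWarning: Arrays of 2-dimensional vectors are deprecated. Use arrays of 3-dimensional vectors instead. (deprecated in NumPy 2.0)
```

View pics/ov.png

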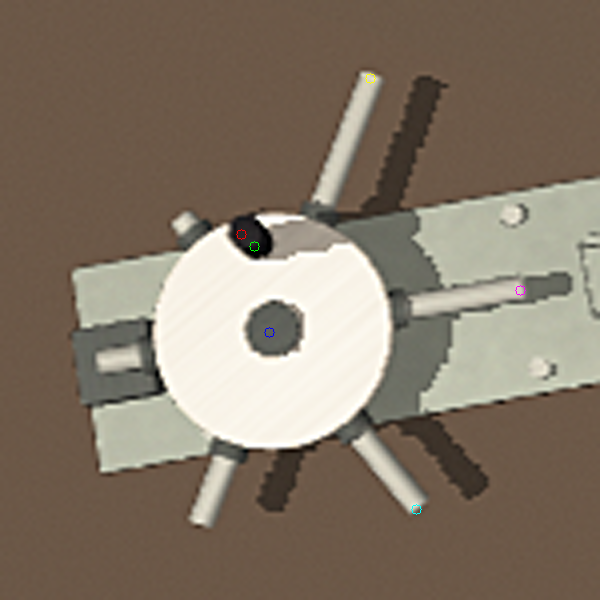

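The projection fits to about 2 mm. The hub sits about 1 px right and up of my fit, so I shift the estimate accordingly. First I move above the knob, with the jaws along the mean tangent.

Emit:
arm_command(
  increments=[
    [[0.01, -0.041, 0.042], -0.15],
    [[0.02, -0.082, 0.085], -0.3],
    [[0.03, -0.123, 0.127], -0.45],
    [[0.04, -0.164, 0.17], -0.6],
    [[0.05, -0.205, 0.212], -0.75],
    [[0.05, -0.246, 0.254], -0.9],
    [[0.05, -0.287, 0.297], -0.9],
    [[0.05, -0.328, 0.339], -0.9],
    [[0.05, -0.37, 0.382], -0.9],
    [[0.05, -0.411, 0.424], -0.9],
    [[0.05, -0.452, 0.466], -0.9],
    [[0.05, -0.493, 0.509], -0.9],
  ],
  hand=0,
  newtons=25,
)

```text
time: 2.0
position: [0.5493, 0.1094, 0.1816]
ee_rot: [0.668, -0.233, 0.667, 0.233]
ft_force: [-0.4, 0.5, -0.1]
grip_width: 0.0851
```

Emit:
arm_command(
  increments=[
    [[0, 0, 0], 0],
    [[0, 0, 0], 0],
    [[0, 0, 0], 0],
  ],
)

```text
time: 2.38
position: [0.5476, 0.1126, 0.1814]
ee_rot: [0.667, -0.234, 0.667, 0.234]
ft_force: [-0.4, 0.5, 0.5]
grip_width: 0.0852
```

```bash
python3 - <<'E'
from h import *
from cell import *
s=read_state();print(s["time"],s["position"],s["ee_rot"],s["ft_force"])
print(toTool(s,np.array([.548,.111,.063])-s["position"]).round(4))
C=np.array([.5085,.1045]);ax=np.array([.16216,-.98676]);yv=-np.array([ax[1],-ax[0]])
k0=C+.04*yv
for a in(97,105,112,120,127,135,142,150,153):
    t=np.radians(a);q=C+.04*(np.cos(t)*ax+np.sin(t)*yv)-k0;print(a,toTool(s,np.r_[q,0]).round(4).tolist())
for n in("top","scene"):
    c=capture(n);cv2.imwrite(f"pics/{n}1.png",c["frame"])
f=cv2.imread("pics/scene1.png")[100:260,190:390];cv2.imwrite("pics/s1.png",cv2.resize(f,None,fx=3.5,fy=3.5))
E
```

```text
2.375 [0.54762045 0.11262668 0.18142625] [ 0.66730951 -0.23380852  0.66722681  0.23417935] [-0.43252663  0.48331107  0.47640665]
[ 0.1184 -0.0016 -0.0008]
97 [0.0, 0.0044, 0.0021]
105 [0.0, 0.0097, 0.0039]
112 [0.0, 0.0145, 0.0048]
120 [0.0, 0.0201, 0.0051]
127 [0.0, 0.0249, 0.0048]
135 [0.0, 0.0304, 0.0036]
142 [0.0, 0.035, 0.002]
150 [0.0, 0.04, -0.0005]
153 [0.0, 0.0418, -0.0016]
```

View pics/s1.png

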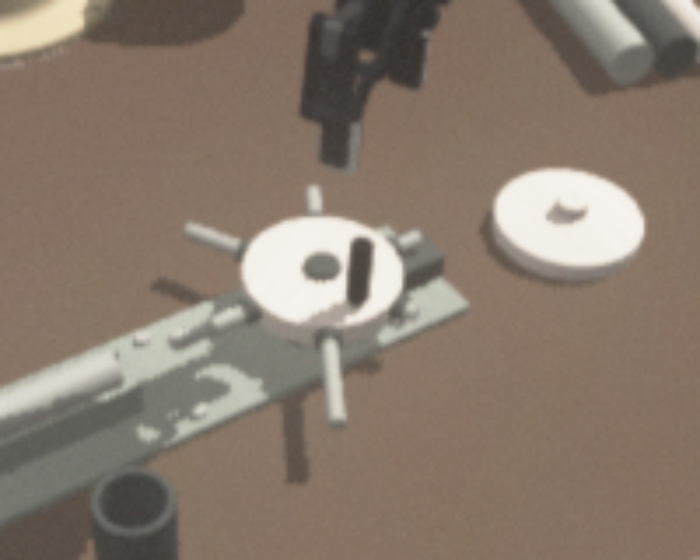

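The scene view shows the gripper above and straddling the knob, which stands at crop (360,270), undisturbed. Next I descend and close.

Emit:
arm_command(
  increments=[
    [[0.03, -0.001, -0.001], 0],
    [[0.06, -0.002, -0.001], 0],
    [[0.09, -0.002, -0.001], 0],
    [[0.116, -0.002, -0.001], 0],
    [[0.116, -0.002, -0.001], 0],
    [[0.116, -0.002, -0.001], 0],
  ],
)

```text
time: 3.22
position: [0.5489, 0.1096, 0.0661]
ee_rot: [0.668, -0.234, 0.667, 0.234]
ft_force: [0.8, -0.4, 0.6]
grip_width: 0.0855
```

Emit:
arm_command(
  increments=[
    [[0, 0, 0], 0],
    [[0, 0, 0], 0],
    [[0, 0, 0], 0],
    [[0, 0, 0], 0],
    [[0, 0, 0], 0],
    [[0, 0, 0], 0],
    [[0, 0, 0], 0],
    [[0, 0, 0], 0],
  ],
  hand=255,
  newtons=25,
)

```text
time: 4.22
position: [0.5481, 0.11, 0.0656]
ee_rot: [0.667, -0.233, 0.667, 0.234]
ft_force: [-3.4, 4.6, 5.6]
grip_width: 0.0152
```

The knob is gripped, with the opening at 15 mm. Now I turn it along the 60° arc.

Emit:
arm_command(
  increments=[
    [[0, 0.0022, 0.001], 0],
    [[0, 0.0044, 0.002], 0],
    [[0, 0.0097, 0.004], 0],
    [[0, 0.0145, 0.005], 0],
    [[0, 0.02, 0.005], 0],
    [[0, 0.025, 0.005], 0],
    [[0, 0.0304, 0.0036], 0],
    [[0, 0.035, 0.002], 0],
    [[0, 0.038, 0.0005], 0],
    [[0, 0.04, -0.0005], 0],
    [[0, 0.04, -0.0005], 0],
    [[0, 0.04, -0.0005], 0],
  ],
)

```text
time: 5.72
position: [0.5232, 0.1435, 0.0657]
ee_rot: [0.668, -0.233, 0.666, 0.235]
ft_force: [-1.5, 10.8, 5.5]
grip_width: 0.0157
```

```bash
python3 - <<'E'
from h import *
from cell import *
c=capture("top");cv2.imwrite("pics/t2.png",c["frame"]);cv2.imwrite("pics/t2c.png",cv2.resize(c["frame"][150:300,110:270],None,fx=4,fy=4))
E
```

```text
(no output)
```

View pics/t2c.png

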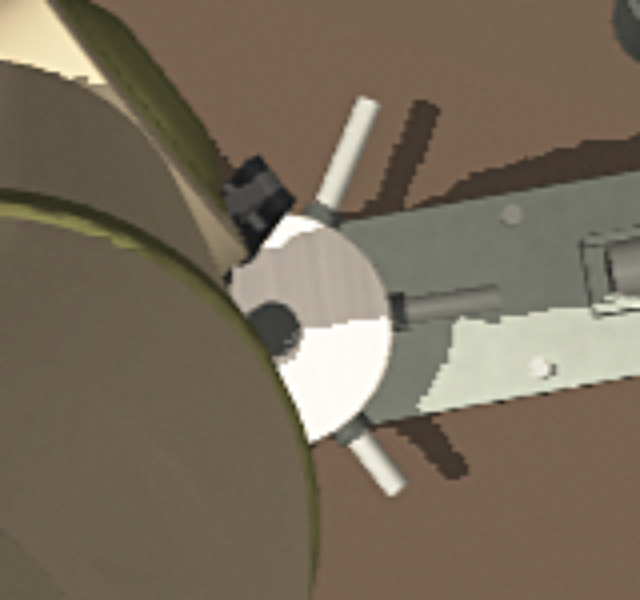

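The rods have advanced one step: the one at the trough now ends at crop (498,300), shorter than before. The up-right rod (368,100) is also shorter. I'll release and lift.

Emit:
arm_command(
  increments=[
    [[0, 0, 0], 0],
    [[0, 0, 0], 0],
    [[0, 0, 0], 0],
    [[0, 0, 0], 0],
    [[0, 0, 0], 0],
    [[0, 0, 0], 0],
  ],
  hand=0,
)

```text
time: 6.52
position: [0.5234, 0.1398, 0.0653]
ee_rot: [0.668, -0.233, 0.668, 0.233]
ft_force: [0.6, -0.5, 0.4]
grip_width: 0.0853
```

Emit:
arm_command(
  increments=[
    [[-0.03, 0, 0], 0],
    [[-0.07, 0, 0], 0],
    [[-0.12, 0, 0], 0],
    [[-0.16, 0, 0], 0],
    [[-0.2, 0.04, -0.04], 0],
    [[-0.2, 0.08, -0.08], 0],
    [[-0.2, 0.12, -0.12], 0],
    [[-0.2, 0.16, -0.12], 0],
    [[-0.2, 0.2, -0.12], 0],
    [[-0.2, 0.24, -0.12], 0],
    [[-0.2, 0.24, -0.12], 0],
    [[-0.2, 0.24, -0.12], 0],
  ],
)

```text
time: 8.02
position: [0.2802, 0.2524, 0.2652]
ee_rot: [0.667, -0.233, 0.668, 0.233]
ft_force: [0.6, -0.0, -0.9]
grip_width: 0.0854
```

```bash
python3 - <<'E'
from h import *
from cell import *
s=read_state();print(s["time"],s["position"],s["ft_force"])
c=capture("top");f=c["frame"]
o=cv2.resize(f[150:300,110:270],None,fx=4,fy=4)
C=np.array([.5085,.1045]);ax=np.array([.16216,-.98676]);yv=np.array([-ax[1],ax[0]])
for a,r in((0,.106),(60,.118),(-60,.094)):
    t=np.radians(a);u=(proj(c,np.r_[C+r*(np.cos(t)*ax+np.sin(t)*yv),.038])-[110,150])*4
    cv2.circle(o,tuple(int(x) for x in u),5,(0,0,255),1)
cv2.imwrite("pics/t3.png",o)
for n in("top","scene"):
    if n=="scene":capture(n)
    print(n,[(np.round(r["bbox"],1).tolist(),r["conf"]) for r in search_frame(n,"tube")[:1]])
E
```

```text
8.025 [0.28022709 0.25240067 0.2652438 ] [ 0.64201344 -0.0030012  -0.87556131]
top [([320.0, 206.9, 115.8, 31.6], 0.55)]
scene [([174.2, 225.4, 98.3, 48.1], 0.62)]
```

View pics/t3.png

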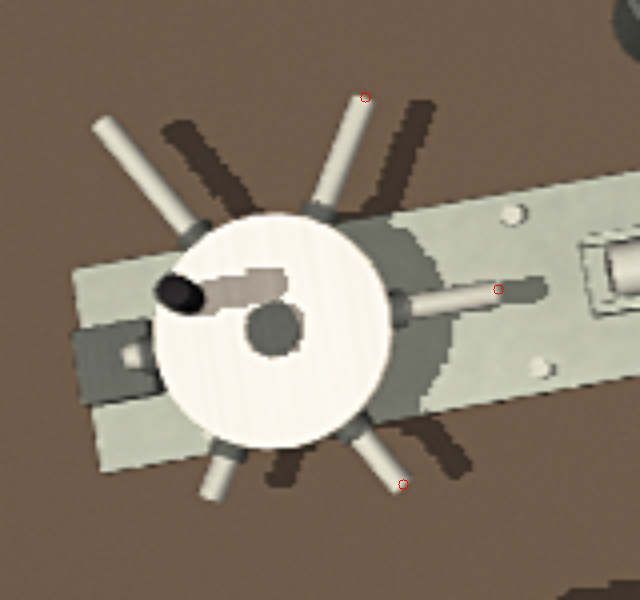

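The rod 1, 2 and 3 tips are at crop (102,124), (362,97) and (498,291). Rods 2 and 3 match the predicted marks, so rod 3 is clicked in along the trough. The arm is clear and the tube has not moved.

```bash
python3 -c "
from cell import *
print(hand_in())"
```

```text
the job is handed in; nothing more can be done
None
```

Rod three is now clicked in pointing along the trough at the tube, and I handed the job in at about 8 s; the interface gives no verdict. Rod two faced the trough at the start, so I gripped the knob, turned the turret one click (60°) counter-clockwise, let go and moved the arm clear.

- **Rod position:** in the last top picture, the tips of rods two, three and four lie within about 2 mm of where they were predicted.
- **Tube:** the network found it at the same place as before, within about 2 px in both cameras.
- **Gripper:** it was open and clear, with about 1 N at the wrist, which is sensor noise level.

No check failed. The only disagreement was my first fit of the turret centre, about 2–3 mm off. I corrected it from the picture before moving.

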